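# Pull the middle cartridge box from a stack

### The job

On the record shop's counter stands one stack of three cartridge boxes. Take the top box off and set it aside flat on the bare counter, put the middle box flat into the wooden hold tray for a customer, then put the top box back squarely on the bottom box, which stays where it is. Set the boxes down gently rather than dropping them.

Things in the scene. Friction and masses are not known exactly. Their poses are not given: they have to be found in the camera images.
- top_box: plain brown card box, rigid, shut, paper label on the lid, 0.1 to 0.2 kg; 60 mm (x) by 110 mm (y) by 40 mm high; origin at the centre of its underside, z up. At first the uppermost of the only stack of three. The counter (height 0) is bare for 190 mm from the stack's centre towards the robot (-x), over the boxes' own width: room to set a box aside.
- middle_box: plain brown card box, rigid, shut, paper label on the lid, 0.1 to 0.2 kg; 60 mm (x) by 90 mm (y) by 36 mm high, so shorter than its neighbours; origin at the centre of its underside, z up. At first between the top and the bottom box; each box is up to 5 mm and 6 degrees out of line with the one below.
- bottom_box: plain brown card box, rigid, shut, paper label on the lid, 0.1 to 0.2 kg; 60 mm (x) by 110 mm (y) by 40 mm high; origin at the centre of its underside, z up. Loose, on the counter, foot of the stack; its y lies within 35 degrees of world y. A stack of two similar boxes, 72 mm high, stands at least 180 mm away and is not part of the job.
- hold_tray: low open tray, dark wood rim and grey felt floor, fixed to the counter, 186 mm (x) by 216 mm (y) outside; the rim is 8 mm thick and 20 mm high, the inside 170 mm by 200 mm, its floor 6 mm above the counter. Origin at the centre of its underside, z up. Empty at first. Turned up to 18 degrees.
Things that resemble listed ones, but are neither listed nor needed, are in the scene too. What is shaped like the bottom_box but orange is not meant.

How it is judged:
On the way, in this order (a step that is already met when the one before it is completed fails the run):
1. the top box stands flat on the bare counter, let go (height (world z) of top_box below 0.004 m and angle between top_box's own z axis and vertical below 0.1 rad and contact force between the fingers and top_box below 0.05 N and linear speed of top_box below 0.02 m/s), for 0.2 s.
2. the middle box lies flat in the tray, let go, while the top box still stands on the counter (x of middle_box in the frame of hold_tray between -0.075 and 0.075 m and y of middle_box in the frame of hold_tray between -0.085 and 0.085 m and z of middle_box in the frame of hold_tray between 0.002 and 0.011 m and angle between each of middle_box, top_box's own z axis and vertical below 0.1 rad and contact force between the fingers and middle_box below 0.05 N and linear speed of middle_box below 0.02 m/s and height (world z) of top_box below 0.004 m), for 0.2 s.
At the end, for the whole second after the job is handed in: The middle box lies flat on the floor of the hold tray, inside its rim; the top box lies flat on the bottom box, centred within 18 mm and its long axis in line within 11 degrees (either way round); the bottom box stands flat on the counter within 25 mm of where it began; all are let go and at rest (x of middle_box in the frame of hold_tray between -0.075 and 0.075 m and y of middle_box in the frame of hold_tray between -0.085 and 0.085 m and z of middle_box in the frame of hold_tray between 0.002 and 0.011 m and angle between each of middle_box, top_box, bottom_box's own z axis and vertical below 0.1 rad and horizontal distance between top_box and bottom_box below 0.018 m and z of top_box in the frame of bottom_box between 0.035 and 0.045 m and angle between the y axis of top_box and the y axis of bottom_box, either way round below 0.2 rad and distance of bottom_box from where it was at the start of the episode below 0.025 m and height (world z) of bottom_box below 0.004 m and contact force between the fingers and top_box below 0.05 N and linear speed of each of top_box, middle_box, bottom_box below 0.02 m/s and contact force between the fingers and middle_box below 0.05 N); the robot touches nothing.
It fails at once if a box of the stack is dropped or thrown: it moves faster than 0.7 m/s (a fall of 25 mm) while the fingers do not touch it ((contact force between the fingers and top_box below 0.05 N and linear speed of top_box above 0.7 m/s) or (contact force between the fingers and middle_box below 0.05 N and linear speed of middle_box above 0.7 m/s) or (contact force between the fingers and bottom_box below 0.05 N and linear speed of bottom_box above 0.7 m/s)).
It also fails if it takes over 69 s, if anything falls off the work surface, if the arm or the gripper's body presses on something with over 40 N, if the wrist force passes 120 N, or if a joint passes its speed limit or range.

### The arm

A 7-joint arm with a two-finger parallel gripper is mounted at the origin on the work surface. World frame = base frame: x ahead of the robot, y to its left, z up, the work surface at z = 0. Lengths are in m, angles in rad, forces in N, time in s.
With the tool pointing down it reaches from about 0.425 to 0.925 m from the base axis. Payload 6.8 kg.
Tool frame: the origin (TCP) lies midway between the tips of the shut fingers; the grasp point (between the pads) lies 19 mm behind it; z points along the fingers, x is the direction in which the jaws open and shut, and the axes are right-handed (so a half turn about z gives the same grasp; the last joint's range is limited). The gripper opens to 85 mm and grips with 20 to 120 N. Pads are 22 mm wide; open, the fingers measure 114 mm over their backs; the gripper's body (76 mm by 85 mm) begins 54 mm behind the grasp point. The pads swing forward as they close: fully open they stand 13 mm farther back than shut.
Start: joints at [-1.357, 0.477, 0.022, 1.555, -0.011, 1.109, -0.083], TCP at [0.213, 0.64, 0.231] pointing down, gripper open.
Joint ranges: [-2.96, 2.96], [-0.34, 2.1], [-1.41, 1.46], [0.24, 2.44], [-1.37, 4.51], [0.17, 1.92], [-2.96, 2.96]. Speed limits (rad/s): [2.39, 2.39, 3.14, 3.14, 3.14, 3.14, 3.14].

### API

Orientations are given as a unit quaternion [w, x, y, z].
In Python, from station import * gives the robot as it stands.
- The arm moves only by the shell command python3 -m handwheel 'ROWS' [FORCE]. ROWS is JSON, a list of rows, each an object of numbers: "grip": the finger opening in cm, from 0 to 8.54; "tx", "ty", "tz": the shift along the tool's x, y, z in cm; "yaw": the turn about the tool's z in degrees. In form: [{"grip": .., "tx": .., "ty": .., "tz": .., "yaw": ..}, ...]. A call has 1 to 5 rows; each row shifts and turns the commanded pose from where the row before left it, along the tool's axes as they then stand; what a row does not reach is not made up. A row lasts 1/10 s, in which the tool goes at most 50 mm and 8.59 degrees, less where a joint would pass 70% of its speed; a pose out of reach is approached as far as the arm can. A call is refused whole if a number of a shift passes 5 or a number of a turn 8.59, either way. A call with a gripper value outside its range is refused whole. The fingers move at their own pace and stop on an object; FORCE is the grip in N (left out, the last holds). Time passes only in rows, so rows that do not move let the fingers close. It gives the time, the measured TCP pose, the force and the opening at its end, in the units of the state.
- get_obs(): the state, without advancing time (a new reading comes with each control period).
- read_camera(name): name is "scene" or "top" or "wrist"; returns a dict with "image" (420x560x3 uint8, blue, green, red), "intrinsics" (3x3 intrinsics, pixels), "position" and "attitude" of the camera in the world; the wrist camera has in their place "hand_eye" (4x4, takes a point from camera to tool coordinates, whose origin is the TCP and whose axes are the tool frame's). Camera axes: x right, y down, z forward; pixel columns grow to the right and rows downward; lengths in m; the calibration is good to about 2 mm. The wrist camera is an equidistant fisheye: a pixel r from the principal point sees the ray r / f radians off the axis. A picture is of the moment at which its call begins: read the wrist's pose just before it. There is no depth.
- hand_in(): hands the job in, once; it reports no verdict.
The state is a dict: "t": time; "q": joint angles; "joint_vel": joint speeds; "joint_torque": joint torques, N m; "eef_pos": TCP position; "tool_rot": TCP orientation; "contact_force": force on the tool from outside, world axes, zero at the start; "torque": the same for the moment, N m; "gripper_width": opening from 0.0 (shut) to 1.0 (fully open).
Only numpy, scipy, OpenCV 4.12 (cv2) and the standard library are available. Lean on these libraries where they do the work, as an engineer would, in place of code of your own. Each camera call takes 0.05 s, during which the arm holds its last target. There are 200 camera calls.

## Working session

There is one attempt and no reset: what is moved stays moved. The work goes in short steps, Python scripts to look and compute and a shell command to move; the robot and the scene stay as the last step left them, time stands still between calls to the robot, and variables do not carry over. Pictures are saved under pics/ and viewed, about 8 in all and at most 12, crops included, and the job is handed in when it is done.

```bash
mkdir -p pics; cat > h.py <<'E'
from station import *
import numpy as np, cv2
from scipy.spatial.transform import Rotation as R
def rot(q): return R.from_quat([q[1],q[2],q[3],q[0]]).as_matrix()
def att(a):
    a=np.array(a,float); return a if a.shape==(3,3) else rot(a)
def px2w(c,uv,z):
    K=np.array(c["intrinsics"]); d=att(c["attitude"])@np.linalg.inv(K)@np.array([uv[0],uv[1],1.]); p=np.array(c["position"])
    return p+d*(z-p[2])/d[2]
def w2px(c,P):
    K=np.array(c["intrinsics"]); p=K@(att(c["attitude"]).T@(np.array(P)-np.array(c["position"]))); return p[:2]/p[2]
E
python3 - <<'E'
from h import *
o=get_obs();print({k:np.round(v,3).tolist() for k,v in o.items()})
for n in ("scene","top"):
    c=read_camera(n); cv2.imwrite(f"pics/{n}0.png",c["image"]); np.save(f"{n}0.npy",c,allow_pickle=True)
    print(n,c["position"],c["attitude"],c["intrinsics"])
E
```

```text
{'t': 0.0, 'q': [-1.357, 0.478, 0.022, 1.556, -0.011, 1.109, -0.083], 'joint_vel': [0.002, -0.0, 0.0, -0.0, -0.0, 0.002, 0.001], 'joint_torque': [-0.0, -59.645, 1.607, -28.12, 0.012, 0.009, -0.0], 'eef_pos': [0.213, 0.64, 0.23], 'tool_rot': [0.001, 0.811, 0.585, -0.001], 'contact_force': [-0.332, -0.67, 1.127], 'torque': [-0.03, -0.016, 0.038], 'gripper_width': 0.998}
scene [ 1.20745274 -0.49587994  0.77173324] [-0.37029639  0.81132074  0.41022468 -0.19066975] [[546.04550536   0.         276.03851504]
 [  0.         546.04550536 208.7025277 ]
 [  0.           0.           1.        ]]
top [0.48650184 0.01072034 0.88742898] [-0.01391017  0.71323352 -0.70010487  0.03094556] [[430.27813033   0.         286.3187756 ]
 [  0.         430.27813033 215.70112064]
 [  0.           0.           1.        ]]
```

View pics/scene0.png

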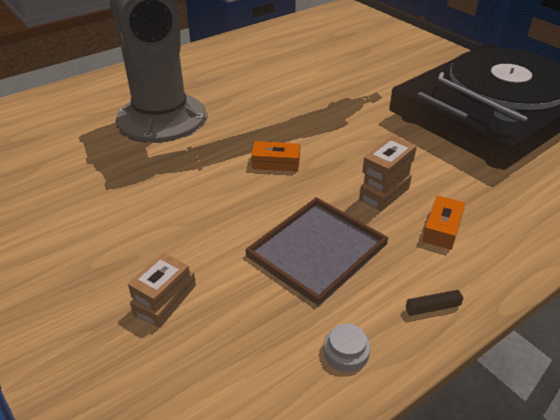

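View pics/top0.png

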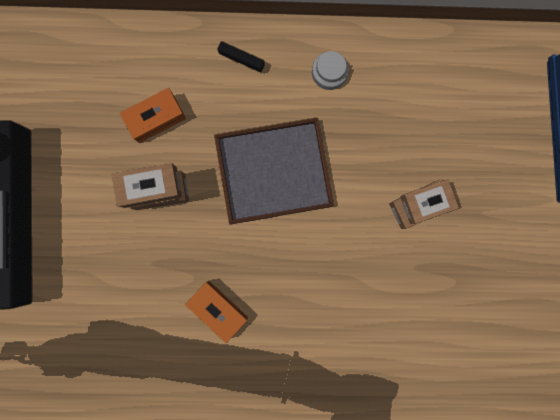

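The three-box stack is at top px ~(146,186) and scene px ~(388,173). The tray is at top px ~(274,171), and the two-box stack is on the right. Next I'll enlarge the stack and tray corners.

```bash
python3 - <<'E'
from h import *
a=cv2.imread("pics/top0.png")[150:222,100:200]; b=cv2.imread("pics/scene0.png")[130:214,350:425]
a=cv2.resize(a,None,fx=4.5,fy=4.5,interpolation=cv2.INTER_CUBIC); b=cv2.resize(b,None,fx=4.5,fy=4.5,interpolation=cv2.INTER_CUBIC)
im=np.zeros((380,795,3),np.uint8); im[:a.shape[0],:450]=a; im[:b.shape[0],455:455+b.shape[1]]=b
im=cv2.convertScaleAbs(im,alpha=1.5)
cv2.imwrite("pics/crop1.png",im)
E
```

```text
(no output)
```

View pics/crop1.png

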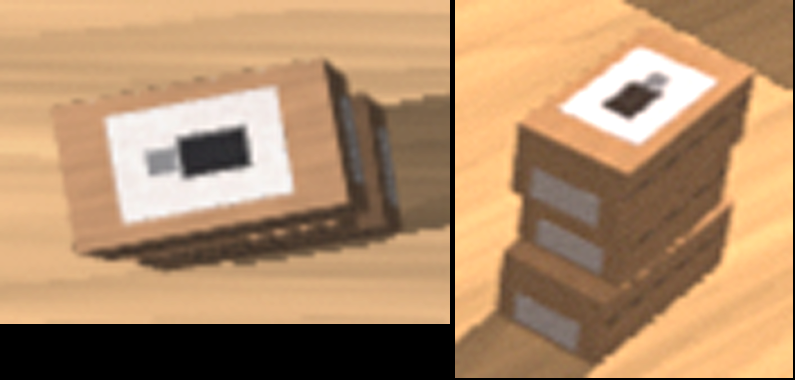

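The crop shows clear lid corners in both views: top crop (52,108), (325,60), (352,205), (78,252). The bottom box's rim is visible in the scene crop at (507,250), (598,300) and (733,205).

```bash
cat >> h.py <<'E'
def rect(P):  # corners in order, returns centre, long-axis yaw (deg, of y axis rel. world y), sides
    P=np.array(P)[:,:2]; c=P.mean(0); a=(P[1]+P[2]-P[0]-P[3])/2; b=(P[3]+P[2]-P[0]-P[1])/2
    l=a if np.hypot(*a)>np.hypot(*b) else b
    y=(np.degrees(np.arctan2(-l[0],l[1]))+90)%180-90
    return c.round(4),round(y,1),np.hypot(*a).round(4),np.hypot(*b).round(4)
E
python3 - <<'E'
from h import *
T=np.load("top0.npy",allow_pickle=True).item();S=np.load("scene0.npy",allow_pickle=True).item()
t=lambda x,y:(100+x/4.5,150+y/4.5); s=lambda x,y:(350+(x-455)/4.5,130+y/4.5)
print("lid top",rect([px2w(T,t(*p),.116) for p in [(52,108),(325,60),(352,205),(78,252)]]))
print("lid scene",rect([px2w(S,s(*p),.116) for p in [(518,125),(632,172),(752,72),(648,35)]]))
l,f,r=[px2w(S,s(*p),.04) for p in [(507,250),(598,300),(733,205)]]
print("bottom scene",rect([l,f,r,l+r-f]))
print("bot right edge top", [px2w(T,t(*p),.04).round(4) for p in [(382,100),(400,228)]])
print("mid right edge top", [px2w(T,t(*p),.076).round(4) for p in [(348,92),(362,212)]])
print("tray",rect([px2w(T,p,.02) for p in [(215,135),(319,119),(334,207),(231,223)]]))
o=get_obs();Rm=rot(o["tool_rot"]);print(Rm.round(3)); c=read_camera("wrist");print(c["hand_eye"],c["intrinsics"])
E
```

```text
lid top (array([0.5865, 0.2468]), np.float64(11.2), np.float64(0.1093), np.float64(0.059))
lid scene (array([0.5885, 0.2493]), np.float64(11.1), np.float64(0.0565), np.float64(0.1033))
bottom scene (array([0.5885, 0.2517]), np.float64(7.2), np.float64(0.0537), np.float64(0.1055))
bot right edge top [array([0.6227, 0.1927, 0.04  ]), array([0.5665, 0.183 , 0.04  ])]
mid right edge top [array([0.62  , 0.1993, 0.076 ]), array([0.5695, 0.1917, 0.076 ])]
tray (array([0.633 , 0.0151]), np.float64(10.1), np.float64(0.2129), np.float64(0.1831))
[[ 0.316  0.949 -0.   ]
 [ 0.949 -0.316 -0.002]
 [-0.002  0.    -1.   ]]
[[ 9.99999590e-01  4.56528742e-04  7.81622566e-04  8.54874190e-04]
 [-6.65954879e-04  9.55898653e-01  2.93695969e-01 -7.46581994e-02]
 [-6.13071306e-04 -2.93696369e-01  9.55898565e-01 -1.42604248e-01]
 [ 0.00000000e+00  0.00000000e+00  0.00000000e+00  1.00000000e+00]] [[325.1922621    0.         277.36251338]
 [  0.         325.1922621  206.89967676]
 [  0.           0.           1.        ]]
```

```bash
cat >> h.py <<'E'
def go(x,y,z,yaw):  # remaining shift after turning to box yaw (deg)
    o=get_obs(); M=rot(o["tool_rot"]); a=np.degrees(np.arctan2(M[1,0],M[0,0]))
    d=(a-yaw+90)%180-90
    p=np.array(o["eef_pos"]); e=np.array([x,y,z])-p
    f=lambda a:np.round(100*np.array([e@[np.cos(a),np.sin(a),0],e@[np.sin(a),-np.cos(a),0],-e[2]]),2)
    print("t",round(o["t"],2),"pos",p.round(4),"xang",round(a,2),"yaw-need",round(d,2),"tool cm now",f(np.radians(a)),"after yaw",f(np.radians(a-d)),"F",np.round(o["contact_force"],1),"w",round(o["gripper_width"],3),"tilt",np.degrees(np.arccos(-M[2,2])).round(2))
E
python3 -m handwheel '[{"yaw":8.5},{"yaw":8.5},{"yaw":8.5},{"yaw":8.5},{"yaw":8.5}]'; python3 -m handwheel '[{"yaw":8.5},{"yaw":8.5},{"yaw":1},{"tz":0}]'; python3 -c "
from h import *
go(.587,.248,.2,11.2)"
```

```text
t 0.15 pos [0.2134 0.6399 0.2305] xang 71.56 yaw-need 60.36 tool cm now [-25.36  47.84   3.05] after yaw [29.04 45.7   3.05] F [0.3 0.5 1.1] w 0.998 tilt 0.08invalid input
invalid input
```

```bash
python3 -m handwheel '[{"grip":8.5,"tx":0,"ty":0,"tz":0,"yaw":8.5},{"grip":8.5,"tx":0,"ty":0,"tz":0,"yaw":8.5},{"grip":8.5,"tx":0,"ty":0,"tz":0,"yaw":8.5},{"grip":8.5,"tx":0,"ty":0,"tz":0,"yaw":8.5},{"grip":8.5,"tx":0,"ty":0,"tz":0,"yaw":8.5}]' 40; python3 -m handwheel '[{"grip":8.5,"tx":0,"ty":0,"tz":0,"yaw":8.5},{"grip":8.5,"tx":0,"ty":0,"tz":0,"yaw":8.5},{"grip":8.5,"tx":0,"ty":0,"tz":0,"yaw":1},{"grip":8.5,"tx":0,"ty":0,"tz":0,"yaw":0}]' 40; python3 -c "
from h import *
go(.587,.248,.2,11.2)"
```

```text
t: 0.65
eef_pos: [0.2134, 0.6401, 0.2309]
tool_rot: [0.0, 0.969, 0.248, -0.0]
contact_force: [0.5, -0.0, -0.1]
gripper_width: 0.993
t: 1.05
eef_pos: [0.2133, 0.6403, 0.231]
tool_rot: [0.0, 0.995, 0.098, -0.0]
contact_force: [0.9, 1.1, -0.8]
gripper_width: 0.995
t 1.05 pos [0.2133 0.6403 0.231 ] xang 11.25 yaw-need 0.05 tool cm now [29.   45.76  3.1 ] after yaw [29.04 45.74  3.1 ] F [ 0.9  1.1 -0.8] w 0.995 tilt 0.03
```

```bash
for i in 1; do python3 -m handwheel '[{"grip":8.5,"tx":2.5,"ty":3.9,"tz":0,"yaw":0},{"grip":8.5,"tx":2.5,"ty":3.9,"tz":0,"yaw":0},{"grip":8.5,"tx":2.5,"ty":3.9,"tz":0,"yaw":0},{"grip":8.5,"tx":2.5,"ty":3.9,"tz":0,"yaw":0},{"grip":8.5,"tx":2.5,"ty":3.9,"tz":0,"yaw":0}]'; done; python3 -m handwheel '[{"grip":8.5,"tx":2.5,"ty":3.9,"tz":0,"yaw":0},{"grip":8.5,"tx":2.5,"ty":3.9,"tz":0,"yaw":0},{"grip":8.5,"tx":2.5,"ty":3.9,"tz":0,"yaw":0},{"grip":8.5,"tx":2.5,"ty":3.9,"tz":0,"yaw":0},{"grip":8.5,"tx":0,"ty":0,"tz":0,"yaw":0}]'; python3 -c "
from h import *
go(.587,.248,.2,11.2)"
```

```text
t: 1.55
eef_pos: [0.3747, 0.4715, 0.2315]
tool_rot: [-0.0, 0.995, 0.098, 0.0]
contact_force: [1.1, 0.8, -0.2]
gripper_width: 0.997
t: 2.05
eef_pos: [0.5071, 0.3314, 0.2319]
tool_rot: [0.002, 0.996, 0.092, 0.002]
contact_force: [-0.6, 0.1, 0.2]
gripper_width: 0.999
t 2.05 pos [0.5071 0.3314 0.2319] xang 10.59 yaw-need -0.61 tool cm now [6.32 9.66 3.19] after yaw [6.21 9.73 3.19] F [-0.6  0.1  0.2] w 0.999 tilt 0.25
```

```bash
python3 -m handwheel '[{"grip":8.5,"tx":2,"ty":3.2,"tz":0,"yaw":-0.5},{"grip":8.5,"tx":2,"ty":3.2,"tz":0,"yaw":0},{"grip":8.5,"tx":2,"ty":3.2,"tz":0,"yaw":0},{"grip":8.5,"tx":0,"ty":0,"tz":0,"yaw":0},{"grip":8.5,"tx":0,"ty":0,"tz":0,"yaw":0}]'; cat >> h.py <<'E'
def wray(uv,z,o,c):
    K=np.array(c["intrinsics"]);v=np.array([(uv[0]-K[0,2]),(uv[1]-K[1,2])]);r=np.hypot(*v);th=r/K[0,0]
    d=np.array([*(np.sin(th)*v/max(r,1e-9)),np.cos(th)]);H=np.array(c["hand_eye"]);M=rot(o["tool_rot"])
    d=M@H[:3,:3]@d; p=np.array(o["eef_pos"])+M@H[:3,3]
    return p+d*(z-p[2])/d[2]
def wshot(n):
    o=get_obs();c=read_camera("wrist");np.save(f"{n}.npy",(o,c),allow_pickle=True);cv2.imwrite(f"pics/{n}.png",cv2.convertScaleAbs(c["image"],alpha=1.3))
def wl(n): return np.load(f"{n}.npy",allow_pickle=True)
E
python3 -c "
from h import *
go(.587,.248,.2,11.2); wshot('w1')"
```

```text
t: 2.55
eef_pos: [0.5798, 0.2559, 0.2311]
tool_rot: [0.0, 0.995, 0.101, -0.0]
contact_force: [0.1, 1.5, -0.2]
gripper_width: 0.994
t 2.55 pos [0.5798 0.2559 0.2311] xang 11.55 yaw-need 0.35 tool cm now [0.55 0.92 3.11] after yaw [0.56 0.92 3.11] F [ 0.1  1.5 -0.2] w 0.994 tilt 0.02
```

View pics/w1.png

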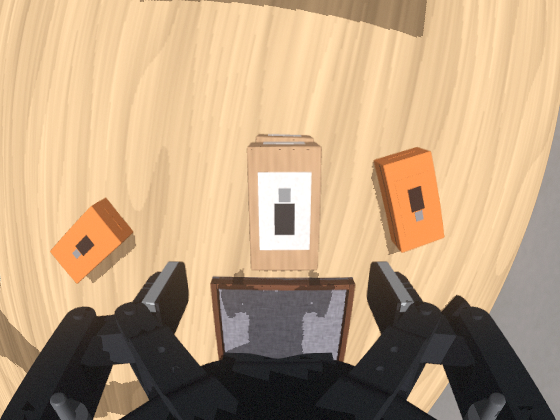

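Wrist view: lid corners at (249,146), (321,146), (319,270) and (250,270). The boxes below are nearly hidden, with only the far end showing at y≈137.

```bash
python3 -c "
from h import *
o,c=wl('w1'); r=rect([wray(p,.116,o,c) for p in [(249,146),(321,146),(319,270),(250,270)]]);print(r)
go(.5875,.248,.082,11.3)"
```

```text
(array([0.5882, 0.2497]), np.float64(11.8), np.float64(0.0596), np.float64(0.1099))
t 2.6 pos [0.5789 0.2575 0.2311] xang 11.67 yaw-need 0.37 tool cm now [ 0.65  1.1  14.91] after yaw [ 0.66  1.09 14.91] F [-0.5 -0.2  0.4] w 0.993 tilt 0.05
```

```bash
python3 -m handwheel '[{"grip":8.54,"tx":0.7,"ty":1.0,"tz":3,"yaw":0},{"grip":8.54,"tx":0,"ty":0,"tz":3,"yaw":0},{"grip":8.54,"tx":0,"ty":0,"tz":3,"yaw":0},{"grip":8.54,"tx":0,"ty":0,"tz":0,"yaw":0}]'; python3 -c "
from h import *
go(.588,.249,.082,11.6)"
```

```text
t: 3.0
eef_pos: [0.5842, 0.2494, 0.1371]
tool_rot: [0.001, 0.995, 0.103, -0.004]
contact_force: [-1.1, 0.2, 0.8]
gripper_width: 0.996
t 3.0 pos [0.5842 0.2494 0.1371] xang 11.8 yaw-need 0.2 tool cm now [0.36 0.12 5.51] after yaw [0.36 0.12 5.51] F [-1.1  0.2  0.8] w 0.996 tilt 0.47
```

```bash
python3 -m handwheel '[{"grip":8.54,"tx":0.3,"ty":0.1,"tz":2,"yaw":0},{"grip":8.54,"tx":0,"ty":0,"tz":2,"yaw":0},{"grip":8.54,"tx":0,"ty":0,"tz":1,"yaw":0},{"grip":8.54,"tx":0,"ty":0,"tz":0,"yaw":0},{"grip":8.54,"tx":0,"ty":0,"tz":0,"yaw":0}]'; python3 -c "
from h import *
go(.588,.249,.082,11.6)"
```

```text
t: 3.5
eef_pos: [0.5918, 0.2488, 0.0925]
tool_rot: [-0.0, 0.995, 0.101, 0.001]
contact_force: [1.3, 0.6, -0.2]
gripper_width: 0.998
t 3.5 pos [0.5918 0.2488 0.0925] xang 11.62 yaw-need 0.02 tool cm now [-0.37 -0.09  1.05] after yaw [-0.37 -0.09  1.05] F [ 1.3  0.6 -0.2] w 0.998 tilt 0.08
```

```bash
python3 -m handwheel '[{"grip":8.54,"tx":-0.3,"ty":0,"tz":1,"yaw":0},{"grip":8.54,"tx":0,"ty":0,"tz":0.1,"yaw":0},{"grip":8.54,"tx":0,"ty":0,"tz":0,"yaw":0}]'; python3 -m handwheel '[{"grip":5,"tx":0,"ty":0,"tz":0,"yaw":0},{"grip":5,"tx":0,"ty":0,"tz":0,"yaw":0},{"grip":5,"tx":0,"ty":0,"tz":0,"yaw":0},{"grip":5,"tx":0,"ty":0,"tz":0,"yaw":0},{"grip":5,"tx":0,"ty":0,"tz":0,"yaw":0}]' 30;python3 -m handwheel '[{"grip":5,"tx":0,"ty":0,"tz":0,"yaw":0},{"grip":5,"tx":0,"ty":0,"tz":0,"yaw":0},{"grip":5,"tx":0,"ty":0,"tz":0,"yaw":0},{"grip":5,"tx":0,"ty":0,"tz":0,"yaw":0},{"grip":5,"tx":0,"ty":0,"tz":0,"yaw":0}]' 30; python3 -c "
from h import *
go(.588,.249,.082,11.6)"
```

```text
t: 3.8
eef_pos: [0.5881, 0.2474, 0.0802]
tool_rot: [0.0, 0.995, 0.101, -0.0]
contact_force: [0.0, -0.6, 1.1]
gripper_width: 1.002
t: 4.3
eef_pos: [0.5887, 0.2475, 0.0806]
tool_rot: [-0.0, 0.995, 0.101, 0.0]
contact_force: [-1.0, -0.4, 5.0]
gripper_width: 0.693
t: 4.8
eef_pos: [0.5887, 0.2475, 0.0807]
tool_rot: [-0.0, 0.995, 0.101, 0.0]
contact_force: [-1.1, -0.2, 5.5]
gripper_width: 0.697
t 4.8 pos [0.5887 0.2475 0.0807] xang 11.55 yaw-need -0.05 tool cm now [-0.04 -0.17 -0.13] after yaw [-0.04 -0.17 -0.13] F [-1.1 -0.2  5.5] w 0.697 tilt 0.03
```

```bash
python3 -m handwheel '[{"grip":5,"tx":0,"ty":0,"tz":-0.5,"yaw":0},{"grip":5,"tx":0,"ty":0,"tz":-1,"yaw":0},{"grip":5,"tx":0,"ty":0,"tz":-1.5,"yaw":0},{"grip":5,"tx":0,"ty":0,"tz":-1.5,"yaw":0},{"grip":5,"tx":0,"ty":0,"tz":0,"yaw":0}]' 30; python3 -c "
from h import *
wshot('w2');go(.463,.248,.13,11.6)"
```

```text
t: 5.3
eef_pos: [0.5904, 0.2481, 0.1286]
tool_rot: [-0.001, 0.995, 0.101, 0.002]
contact_force: [1.1, 1.0, -0.8]
gripper_width: 0.699
t 5.35 pos [0.5896 0.2479 0.1272] xang 11.56 yaw-need -0.04 tool cm now [-12.4   -2.55  -0.28] after yaw [-12.4   -2.56  -0.28] F [-0.4 -0.4 -0.7] w 0.699 tilt 0.2
```

View pics/w2.png

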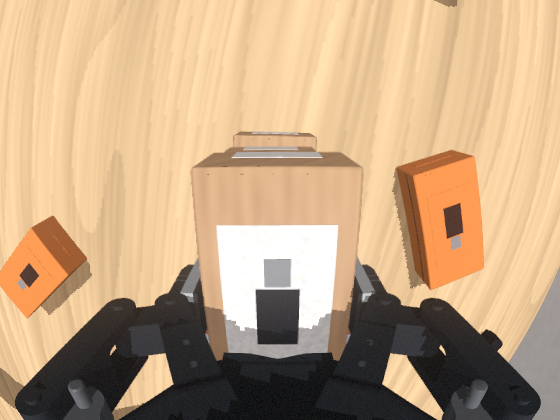

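Box held level at the 59 mm opening, and the lower boxes have not shifted. Moving it aside, 125 mm toward the robot.

```bash
python3 -m handwheel '[{"grip":5,"tx":-2,"ty":-0.4,"tz":0,"yaw":0},{"grip":5,"tx":-3.5,"ty":-0.7,"tz":0,"yaw":0},{"grip":5,"tx":-3.5,"ty":-0.7,"tz":0,"yaw":0},{"grip":5,"tx":-2.5,"ty":-0.5,"tz":0,"yaw":0},{"grip":5,"tx":-1,"ty":-0.2,"tz":0,"yaw":0}]' 30;python3 -m handwheel '[{"grip":5,"tx":0,"ty":0,"tz":0,"yaw":0},{"grip":5,"tx":0,"ty":0,"tz":3,"yaw":0},{"grip":5,"tx":0,"ty":0,"tz":4,"yaw":0},{"grip":5,"tx":0,"ty":0,"tz":2.5,"yaw":0},{"grip":5,"tx":0,"ty":0,"tz":0,"yaw":0}]' 30; python3 -c "
from h import *
go(.463,.248,.005,11.6)"
```

```text
t: 5.85
eef_pos: [0.458, 0.2467, 0.1248]
tool_rot: [0.0, 0.995, 0.102, -0.001]
contact_force: [0.1, 0.2, -1.9]
gripper_width: 0.696
t: 6.35
eef_pos: [0.4605, 0.2455, 0.0274]
tool_rot: [0.002, 0.995, 0.1, -0.002]
contact_force: [-1.0, 0.1, -0.4]
gripper_width: 0.703
t 6.35 pos [0.4605 0.2455 0.0274] xang 11.52 yaw-need -0.08 tool cm now [ 0.3  -0.2   2.24] after yaw [ 0.3  -0.2   2.24] F [-1.   0.1 -0.4] w 0.703 tilt 0.3
```

```bash
python3 -m handwheel '[{"grip":5,"tx":0,"ty":0,"tz":1,"yaw":0},{"grip":5,"tx":0,"ty":0,"tz":0.7,"yaw":0},{"grip":5,"tx":0,"ty":0,"tz":0.2,"yaw":0},{"grip":5,"tx":0,"ty":0,"tz":0,"yaw":0},{"grip":5,"tx":0,"ty":0,"tz":0,"yaw":0}]' 30;python3 -m handwheel '[{"grip":5,"tx":0,"ty":0,"tz":0.2,"yaw":0},{"grip":5,"tx":0,"ty":0,"tz":0,"yaw":0}]' 30
```

```text
t: 6.85
eef_pos: [0.4614, 0.2471, 0.0119]
tool_rot: [-0.0, 0.995, 0.101, 0.0]
contact_force: [0.5, -0.5, -1.8]
gripper_width: 0.701
t: 7.05
eef_pos: [0.461, 0.247, 0.0094]
tool_rot: [-0.0, 0.995, 0.101, 0.0]
contact_force: [1.5, -1.2, -0.9]
gripper_width: 0.695
```

```bash
python3 -m handwheel '[{"grip":5,"tx":0,"ty":0,"tz":0.2,"yaw":0},{"grip":5,"tx":0,"ty":0,"tz":0,"yaw":0}]' 30;python3 -m handwheel '[{"grip":5,"tx":0,"ty":0,"tz":0.15,"yaw":0},{"grip":5,"tx":0,"ty":0,"tz":0,"yaw":0}]' 30; python3 -m handwheel '[{"grip":5,"tx":0,"ty":0,"tz":0.1,"yaw":0},{"grip":5,"tx":0,"ty":0,"tz":0,"yaw":0}]' 30
```

```text
t: 7.25
eef_pos: [0.4608, 0.2468, 0.0071]
tool_rot: [0.0, 0.995, 0.101, -0.0]
contact_force: [0.3, 1.0, -0.7]
gripper_width: 0.697
t: 7.45
eef_pos: [0.4609, 0.2468, 0.0056]
tool_rot: [0.0, 0.995, 0.101, -0.0]
contact_force: [-0.3, -0.3, -1.5]
gripper_width: 0.696
t: 7.65
eef_pos: [0.461, 0.2468, 0.0047]
tool_rot: [0.0, 0.995, 0.101, -0.0]
contact_force: [0.4, -0.1, -1.0]
gripper_width: 0.7
```

```bash
python3 -m handwheel '[{"grip":5,"tx":0,"ty":0,"tz":0.1,"yaw":0},{"grip":5,"tx":0,"ty":0,"tz":0,"yaw":0}]' 30;python3 -m handwheel '[{"grip":5,"tx":0,"ty":0,"tz":0.1,"yaw":0},{"grip":5,"tx":0,"ty":0,"tz":0,"yaw":0}]' 30
```

```text
t: 7.85
eef_pos: [0.4611, 0.2469, 0.0046]
tool_rot: [-0.0, 0.995, 0.101, -0.0]
contact_force: [-3.7, -2.1, 9.4]
gripper_width: 0.699
t: 8.05
eef_pos: [0.461, 0.2469, 0.0046]
tool_rot: [-0.001, 0.995, 0.101, -0.0]
contact_force: [-8.4, -4.2, 23.1]
gripper_width: 0.7
```

Contact is confirmed at TCP z = 4.6 mm. Backing off 1 mm, opening and rising.

```bash
python3 -m handwheel '[{"grip":5,"tx":0,"ty":0,"tz":-0.15,"yaw":0},{"grip":7,"tx":0,"ty":0,"tz":0,"yaw":0},{"grip":8.54,"tx":0,"ty":0,"tz":0,"yaw":0},{"grip":8.54,"tx":0,"ty":0,"tz":0,"yaw":0},{"grip":8.54,"tx":0,"ty":0,"tz":0,"yaw":0}]' 30;python3 -m handwheel '[{"grip":8.54,"tx":0,"ty":0,"tz":0,"yaw":0},{"grip":8.54,"tx":0,"ty":0,"tz":-3,"yaw":0},{"grip":8.54,"tx":0,"ty":0,"tz":-4,"yaw":0},{"grip":8.54,"tx":0,"ty":0,"tz":-4,"yaw":0},{"grip":8.54,"tx":0,"ty":0,"tz":-4,"yaw":0}]' 30;python3 -m handwheel '[{"grip":8.54,"tx":2,"ty":0,"tz":-4,"yaw":0},{"grip":8.54,"tx":3.5,"ty":0,"tz":-1.5,"yaw":0},{"grip":8.54,"tx":3.5,"ty":0,"tz":0,"yaw":0},{"grip":8.54,"tx":0,"ty":0,"tz":0,"yaw":0},{"grip":8.54,"tx":0,"ty":0,"tz":0,"yaw":0}]' 30; python3 -c "
from h import *
wshot('w3');go(.588,.249,.05,10)
c=read_camera('top');np.save('top1.npy',c,allow_pickle=True);cv2.imwrite('pics/top1.png',c['image'])"
```

```text
t: 8.55
eef_pos: [0.4609, 0.2468, 0.0041]
tool_rot: [0.0, 0.995, 0.101, -0.0]
contact_force: [0.5, -0.3, -0.1]
gripper_width: 0.997
t: 9.05
eef_pos: [0.4607, 0.2466, 0.1556]
tool_rot: [0.0, 0.995, 0.101, -0.0]
contact_force: [0.1, 1.0, -0.1]
gripper_width: 0.999
t: 9.55
eef_pos: [0.5491, 0.2645, 0.2087]
tool_rot: [0.0, 0.995, 0.1, -0.001]
contact_force: [-0.9, 0.0, -0.8]
gripper_width: 1.003
t 9.6 pos [0.5483 0.2645 0.2085] xang 11.55 yaw-need 1.55 tool cm now [ 3.58  2.31 15.85] after yaw [ 3.64  2.21 15.85] F [ 0.3 -0.5 -0.5] w 0.996 tilt 0.11
```

View pics/w3.png

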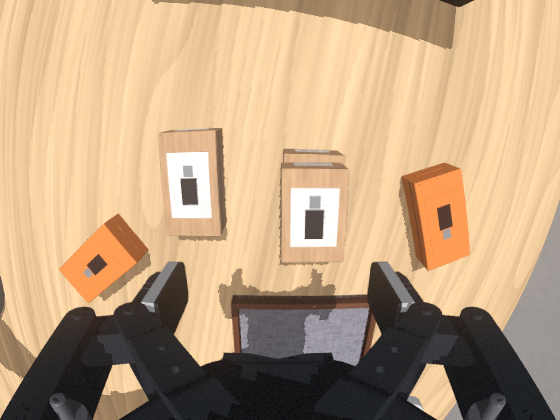

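The top box stands aside flat, with its lid at (160,133)–(222,238). The middle lid's corners are (282,166), (348,168), (344,263) and (281,261).

```bash
python3 -c "
from h import *
o,c=wl('w3'); print(rect([wray(p,.076,o,c) for p in [(282,166),(348,168),(344,263),(281,261)]]),rect([wray(p,.04,o,c) for p in [(160,133),(222,129),(223,238),(167,236)]]))
a=cv2.imread('pics/w3.png')[120:280,150:360];cv2.imwrite('pics/w3c.png',cv2.resize(a,None,fx=3.7,fy=3.7,interpolation=cv2.INTER_CUBIC))"
```

```text
(array([0.586 , 0.2533]), np.float64(12.1), np.float64(0.0591), np.float64(0.0909)) (array([0.4648, 0.2493]), np.float64(10.0), np.float64(0.0627), np.float64(0.1109))
```

View pics/w3c.png

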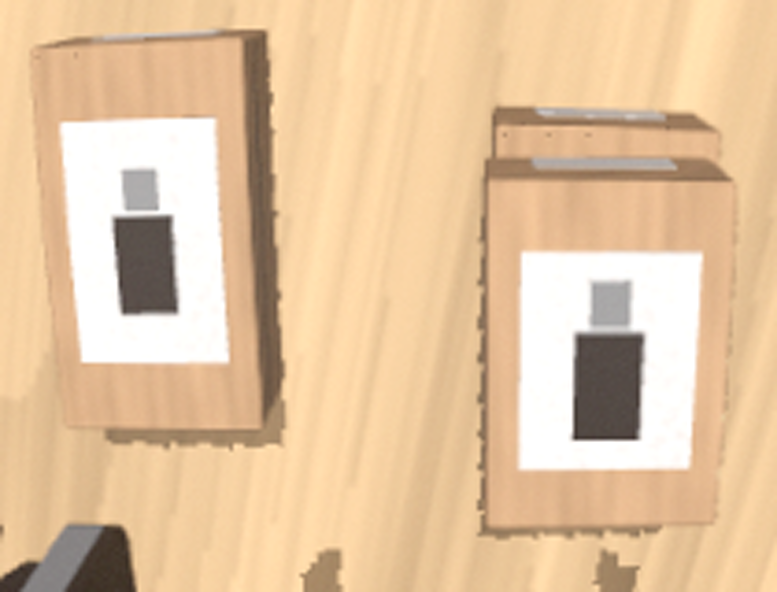

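```bash
python3 -c "
from h import *
o,c=wl('w3'); f=lambda L,z:[wray((150+x/3.7,120+y/3.7),z,o,c) for x,y in L]
print(rect(f([(487,177),(735,182),(714,523),(487,526)],.076)),rect(f([(34,46),(243,38),(264,428),(67,425)],.04)))
P=f([(497,127),(720,130)],.04);print(np.round(P,4), np.degrees(np.arctan2(*(P[1]-P[0])[1::-1])))
go(.587,.2525,.045,11)"
```

```text
(array([0.586 , 0.2528]), np.float64(11.9), np.float64(0.0586), np.float64(0.0893)) (array([0.4628, 0.2498]), np.float64(11.8), np.float64(0.0585), np.float64(0.1086))
[[0.5497 0.2982 0.04  ]
 [0.6074 0.3099 0.04  ]] 11.503050232494918
t 9.65 pos [0.548  0.2645 0.2086] xang 11.57 yaw-need 0.57 tool cm now [ 3.58  1.96 16.36] after yaw [ 3.6   1.93 16.36] F [-0.7  0.4  0.1] w 1.002 tilt 0.12
```

```bash
python3 -m handwheel '[{"grip":8.54,"tx":1.8,"ty":1,"tz":1,"yaw":0},{"grip":8.54,"tx":1.8,"ty":1,"tz":2,"yaw":0},{"grip":8.54,"tx":0,"ty":0,"tz":3,"yaw":0},{"grip":8.54,"tx":0,"ty":0,"tz":3,"yaw":0},{"grip":8.54,"tx":0,"ty":0,"tz":0,"yaw":0}]';  python3 -c "
from h import *
go(.5865,.2525,.046,11.7)"
```

```text
t: 10.15
eef_pos: [0.5844, 0.2514, 0.1152]
tool_rot: [0.001, 0.995, 0.101, -0.004]
contact_force: [-0.6, -0.1, -0.2]
gripper_width: 1.001
t 10.15 pos [0.5844 0.2514 0.1152] xang 11.59 yaw-need -0.11 tool cm now [ 0.22 -0.07  6.92] after yaw [ 0.22 -0.07  6.92] F [-0.6 -0.1 -0.2] w 1.001 tilt 0.5
```

```bash
python3 -m handwheel '[{"grip":8.54,"tx":0.1,"ty":-0.1,"tz":2.5,"yaw":0},{"grip":8.54,"tx":0,"ty":0,"tz":2.5,"yaw":0},{"grip":8.54,"tx":0,"ty":0,"tz":1.5,"yaw":0},{"grip":8.54,"tx":0,"ty":0,"tz":0,"yaw":0},{"grip":8.54,"tx":0,"ty":0,"tz":0,"yaw":0}]';  python3 -c "
from h import *
go(.5865,.2525,.046,11.7)"
```

```text
t: 10.65
eef_pos: [0.5897, 0.2539, 0.0554]
tool_rot: [-0.0, 0.995, 0.101, 0.0]
contact_force: [0.9, -0.2, 1.3]
gripper_width: 1.003
t 10.65 pos [0.5897 0.2539 0.0554] xang 11.57 yaw-need -0.13 tool cm now [-0.34  0.08  0.94] after yaw [-0.34  0.08  0.94] F [ 0.9 -0.2  1.3] w 1.003 tilt 0.05
```

```bash
python3 -m handwheel '[{"grip":8.54,"tx":-0.3,"ty":0.1,"tz":0.6,"yaw":0},{"grip":8.54,"tx":0,"ty":0,"tz":0.2,"yaw":0},{"grip":8.54,"tx":0,"ty":0,"tz":0,"yaw":0}]'; python3 -m handwheel '[{"grip":5,"tx":0,"ty":0,"tz":0,"yaw":0},{"grip":5,"tx":0,"ty":0,"tz":0,"yaw":0},{"grip":5,"tx":0,"ty":0,"tz":0,"yaw":0},{"grip":5,"tx":0,"ty":0,"tz":0,"yaw":0},{"grip":5,"tx":0,"ty":0,"tz":0,"yaw":0}]' 30;python3 -m handwheel '[{"grip":5,"tx":0,"ty":0,"tz":0,"yaw":0},{"grip":5,"tx":0,"ty":0,"tz":-0.3,"yaw":0},{"grip":5,"tx":0,"ty":0,"tz":-0.5,"yaw":0},{"grip":5,"tx":0,"ty":0,"tz":-1,"yaw":0},{"grip":5,"tx":0,"ty":0,"tz":-1.5,"yaw":0}]' 30; python3 -m handwheel '[{"grip":5,"tx":0,"ty":0,"tz":-2,"yaw":0},{"grip":5,"tx":0,"ty":0,"tz":-2,"yaw":0},{"grip":5,"tx":0,"ty":0,"tz":0,"yaw":0},{"grip":5,"tx":0,"ty":0,"tz":0,"yaw":0}]' 30;python3 -c "
from h import *
wshot('w4');go(.633,.015,.12,11.7)"
```

```text
t: 10.95
eef_pos: [0.5864, 0.2521, 0.0465]
tool_rot: [-0.0, 0.995, 0.101, -0.0]
contact_force: [-0.0, 0.1, -0.7]
gripper_width: 1.0
t: 11.45
eef_pos: [0.5868, 0.2523, 0.0467]
tool_rot: [-0.0, 0.995, 0.101, 0.0]
contact_force: [-1.0, -0.4, 3.5]
gripper_width: 0.699
t: 11.95
eef_pos: [0.5859, 0.2519, 0.0795]
tool_rot: [0.0, 0.995, 0.101, -0.001]
contact_force: [0.9, 0.3, -1.0]
gripper_width: 0.697
t: 12.35
eef_pos: [0.5868, 0.2523, 0.1202]
tool_rot: [-0.0, 0.995, 0.101, 0.001]
contact_force: [0.5, 0.1, -0.3]
gripper_width: 0.697
t 12.4 pos [0.5862 0.2522 0.1193] xang 11.57 yaw-need -0.13 tool cm now [-0.17 24.17 -0.07] after yaw [-0.22 24.17 -0.07] F [-0.3  0.3 -1.8] w 0.696 tilt 0.02
```

View pics/w4.png

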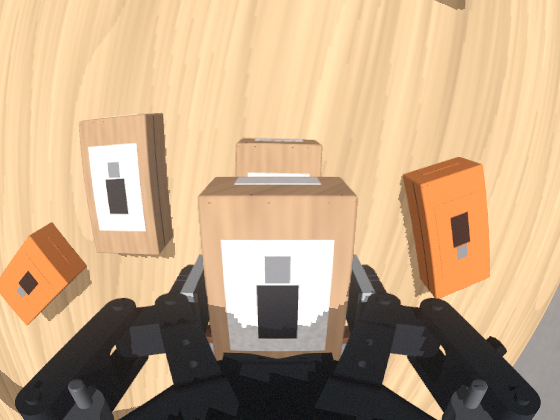

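The middle box is held squarely; the bottom box stayed at (236–321, 140–178). Carrying it to the tray.

```bash
python3 -m handwheel '[{"grip":5,"tx":0,"ty":2,"tz":0,"yaw":0},{"grip":5,"tx":0,"ty":3.5,"tz":0,"yaw":0},{"grip":5,"tx":0,"ty":3.5,"tz":0,"yaw":0},{"grip":5,"tx":0,"ty":3.5,"tz":0,"yaw":0},{"grip":5,"tx":0,"ty":3.5,"tz":0,"yaw":0}]' 30; python3 -m handwheel '[{"grip":5,"tx":0,"ty":3.5,"tz":0,"yaw":0},{"grip":5,"tx":0,"ty":2.5,"tz":0,"yaw":0},{"grip":5,"tx":0,"ty":1.5,"tz":0,"yaw":0},{"grip":5,"tx":0,"ty":0,"tz":0,"yaw":0},{"grip":5,"tx":0,"ty":0,"tz":0,"yaw":0}]' 30;python3 -c "
from h import *
go(.633,.015,.0127,10.1)"
```

```text
t: 12.9
eef_pos: [0.6179, 0.0939, 0.1182]
tool_rot: [0.0, 0.995, 0.101, -0.001]
contact_force: [1.3, 0.1, -0.9]
gripper_width: 0.699
t: 13.4
eef_pos: [0.6332, 0.0234, 0.1187]
tool_rot: [-0.001, 0.995, 0.101, -0.001]
contact_force: [0.4, 0.8, -0.9]
gripper_width: 0.7
t 13.4 pos [0.6332 0.0234 0.1187] xang 11.62 yaw-need 1.52 tool cm now [-0.19  0.82 10.6 ] after yaw [-0.17  0.82 10.6 ] F [ 0.4  0.8 -0.9] w 0.7 tilt 0.09
```

```bash
python3 -m handwheel '[{"grip":5,"tx":0,"ty":0.8,"tz":2,"yaw":1.5},{"grip":5,"tx":0,"ty":0,"tz":3,"yaw":0},{"grip":5,"tx":0,"ty":0,"tz":3,"yaw":0},{"grip":5,"tx":0,"ty":0,"tz":1.2,"yaw":0},{"grip":5,"tx":0,"ty":0,"tz":0.4,"yaw":0}]' 30; python3 -m handwheel '[{"grip":5,"tx":0,"ty":0,"tz":0,"yaw":0},{"grip":5,"tx":0,"ty":0,"tz":0.2,"yaw":0},{"grip":5,"tx":0,"ty":0,"tz":0,"yaw":0}]' 30; python3 -c "
from h import *
go(.633,.015,.0127,10.1)"
```

```text
t: 13.9
eef_pos: [0.634, 0.016, 0.0218]
tool_rot: [-0.0, 0.996, 0.089, -0.001]
contact_force: [0.2, 0.9, -0.8]
gripper_width: 0.692
t: 14.2
eef_pos: [0.636, 0.0142, 0.0224]
tool_rot: [-0.0, 0.996, 0.088, 0.001]
contact_force: [-0.3, 0.1, -1.1]
gripper_width: 0.693
t 14.2 pos [0.636  0.0142 0.0224] xang 10.07 yaw-need -0.03 tool cm now [-0.28 -0.13  0.97] after yaw [-0.28 -0.13  0.97] F [-0.3  0.1 -1.1] w 0.693 tilt 0.11
```

```bash
python3 -m handwheel '[{"grip":5,"tx":0,"ty":0,"tz":0.4,"yaw":0},{"grip":5,"tx":0,"ty":0,"tz":0.2,"yaw":0},{"grip":5,"tx":0,"ty":0,"tz":0.1,"yaw":0},{"grip":5,"tx":0,"ty":0,"tz":0,"yaw":0}]' 30; python3 -m handwheel '[{"grip":5,"tx":0,"ty":0,"tz":0.1,"yaw":0},{"grip":5,"tx":0,"ty":0,"tz":0,"yaw":0}]' 30;python3 -m handwheel '[{"grip":5,"tx":0,"ty":0,"tz":0.1,"yaw":0},{"grip":5,"tx":0,"ty":0,"tz":0,"yaw":0}]' 30
```

```text
t: 14.6
eef_pos: [0.635, 0.014, 0.0141]
tool_rot: [-0.0, 0.996, 0.088, -0.0]
contact_force: [-0.1, 0.2, 0.0]
gripper_width: 0.7
t: 14.8
eef_pos: [0.6352, 0.0141, 0.0132]
tool_rot: [-0.0, 0.996, 0.088, -0.0]
contact_force: [0.3, -0.2, -0.4]
gripper_width: 0.698
t: 15.0
eef_pos: [0.6353, 0.014, 0.0127]
tool_rot: [-0.0, 0.996, 0.088, 0.0]
contact_force: [-2.0, -0.3, 2.8]
gripper_width: 0.696
```

Touched the tray floor at z = 12.7 mm. Releasing and rising, then back above the set-aside box.

```bash
python3 -m handwheel '[{"grip":7,"tx":0,"ty":0,"tz":0,"yaw":0},{"grip":8.54,"tx":0,"ty":0,"tz":0,"yaw":0},{"grip":8.54,"tx":0,"ty":0,"tz":0,"yaw":0},{"grip":8.54,"tx":0,"ty":0,"tz":0,"yaw":0},{"grip":8.54,"tx":0,"ty":0,"tz":0,"yaw":0}]' 30;python3 -m handwheel '[{"grip":8.54,"tx":0,"ty":0,"tz":-2,"yaw":0},{"grip":8.54,"tx":0,"ty":0,"tz":-4,"yaw":0},{"grip":8.54,"tx":0,"ty":0,"tz":-4,"yaw":0},{"grip":8.54,"tx":0,"ty":0,"tz":-4,"yaw":0},{"grip":8.54,"tx":0,"ty":0,"tz":-4,"yaw":-1.5}]' 30; python3 -m handwheel '[{"grip":8.54,"tx":-2,"ty":-3.5,"tz":-1,"yaw":0},{"grip":8.54,"tx":-2,"ty":-3.5,"tz":0,"yaw":0},{"grip":8.54,"tx":-2,"ty":-3.5,"tz":0,"yaw":0},{"grip":8.54,"tx":-1.5,"ty":-3.5,"tz":0,"yaw":0},{"grip":8.54,"tx":-1,"ty":-3.5,"tz":0,"yaw":0}]'; python3 -m handwheel '[{"grip":8.54,"tx":-1,"ty":-3.5,"tz":0,"yaw":0},{"grip":8.54,"tx":-1,"ty":-3.5,"tz":0,"yaw":0},{"grip":8.54,"tx":0,"ty":0,"tz":0,"yaw":0},{"grip":8.54,"tx":0,"ty":0,"tz":0,"yaw":0}]'; python3 -c "
from h import *
wshot('w5');go(.4615,.248,.0065,11.6)"
```

```text
t: 15.5
eef_pos: [0.6352, 0.0141, 0.0122]
tool_rot: [-0.0, 0.996, 0.088, -0.0]
contact_force: [0.9, 0.7, -0.0]
gripper_width: 1.001
t: 16.0
eef_pos: [0.6349, 0.014, 0.1939]
tool_rot: [0.0, 0.995, 0.101, -0.0]
contact_force: [0.6, 1.0, 0.5]
gripper_width: 1.004
t: 16.5
eef_pos: [0.5153, 0.1693, 0.2024]
tool_rot: [-0.0, 0.995, 0.101, -0.0]
contact_force: [0.2, 0.8, 0.5]
gripper_width: 1.001
t: 16.9
eef_pos: [0.4828, 0.2337, 0.2023]
tool_rot: [0.0, 0.995, 0.102, -0.0]
contact_force: [0.3, -0.2, -0.1]
gripper_width: 1.002
t 16.95 pos [0.4835 0.2324 0.2024] xang 11.55 yaw-need -0.05 tool cm now [-1.84 -1.96 19.59] after yaw [-1.84 -1.97 19.59] F [-1.  -0.4  0.2] w 1.002 tilt 0.03
```

View pics/w5.png

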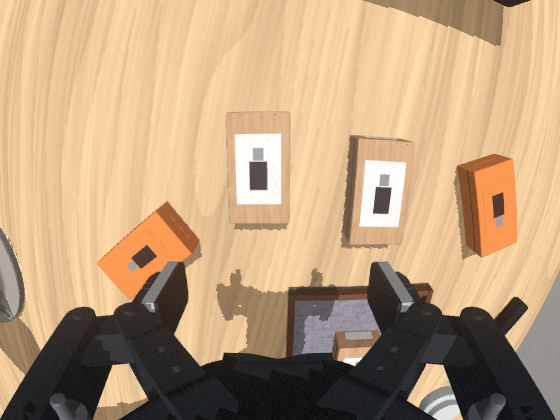

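The middle box is in the tray (335,345), the top box lid spans (227,112)–(289,222), and the bottom lid spans (356,138)–(402,244). I'll enlarge both lids.

```bash
python3 -c "
from h import *
a=cv2.imread('pics/w5.png')[100:255,215:425];cv2.imwrite('pics/w5c.png',cv2.resize(a,None,fx=3.7,fy=3.7,interpolation=cv2.INTER_CUBIC))"
```

```text
(no output)
```

View pics/w5c.png

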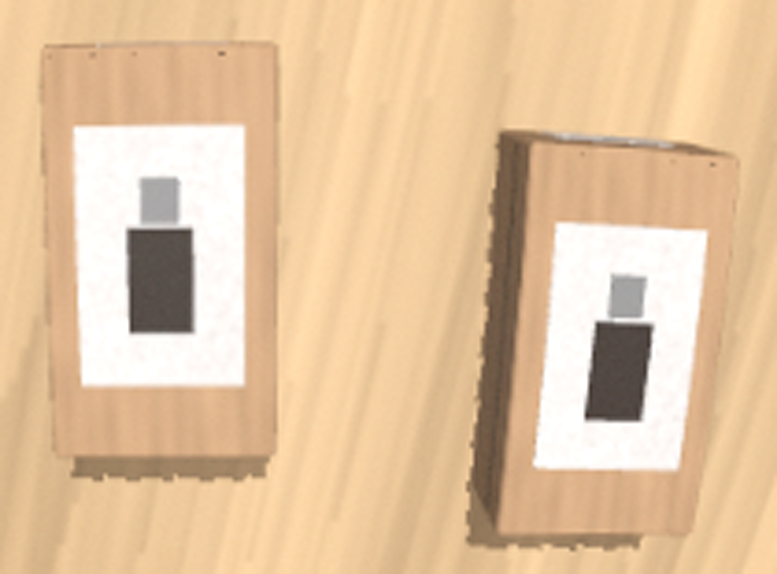

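```bash
python3 -c "
from h import *
o,c=wl('w5'); f=lambda L,z:[wray((215+x/3.7,100+y/3.7),z,o,c) for x,y in L]
print(rect(f([(42,46),(278,44),(274,456),(56,456)],.04)),rect(f([(530,140),(738,158),(692,534),(498,533)],.04)))
print('labels',rect(f([(73,126),(245,125),(245,385),(82,387)],.04)),rect(f([(556,222),(708,230),(680,469),(534,467)],.04)))
go(.4625,.248,.006,11.5)"
```

```text
(array([0.4621, 0.2493]), np.float64(11.7), np.float64(0.0592), np.float64(0.1091)) (array([0.588 , 0.2507]), np.float64(10.7), np.float64(0.0592), np.float64(0.1091))
labels (array([0.4621, 0.2488]), np.float64(12.0), np.float64(0.0434), np.float64(0.0687)) (array([0.5887, 0.2505]), np.float64(10.7), np.float64(0.0437), np.float64(0.0684))
t 16.95 pos [0.4835 0.2324 0.2024] xang 11.55 yaw-need 0.05 tool cm now [-1.74 -1.94 19.64] after yaw [-1.74 -1.94 19.64] F [-1.  -0.4  0.2] w 1.002 tilt 0.03
```

```bash
python3 -m handwheel '[{"grip":8.54,"tx":-0.9,"ty":-1,"tz":2,"yaw":0},{"grip":8.54,"tx":-0.9,"ty":-1,"tz":4,"yaw":0},{"grip":8.54,"tx":0,"ty":0,"tz":4,"yaw":0},{"grip":8.54,"tx":0,"ty":0,"tz":4,"yaw":0},{"grip":8.54,"tx":0,"ty":0,"tz":2,"yaw":0}]'; python3 -m handwheel '[{"grip":8.54,"tx":0,"ty":0,"tz":1,"yaw":0},{"grip":8.54,"tx":0,"ty":0,"tz":0,"yaw":0},{"grip":8.54,"tx":0,"ty":0,"tz":0,"yaw":0}]'; python3 -c "
from h import *
go(.462,.249,.006,11.5)"
```

```text
t: 17.45
eef_pos: [0.4609, 0.2464, 0.0395]
tool_rot: [0.001, 0.995, 0.099, -0.001]
contact_force: [0.3, -0.0, -0.2]
gripper_width: 0.999
t: 17.75
eef_pos: [0.4627, 0.2487, 0.0332]
tool_rot: [-0.0, 0.995, 0.1, 0.001]
contact_force: [0.0, -0.2, 0.1]
gripper_width: 1.0
t 17.75 pos [0.4627 0.2487 0.0332] xang 11.49 yaw-need -0.01 tool cm now [-0.07 -0.04  2.72] after yaw [-0.07 -0.04  2.72] F [ 0.  -0.2  0.1] w 1.0 tilt 0.08
```

```bash
python3 -m handwheel '[{"grip":8.54,"tx":0,"ty":0,"tz":1.5,"yaw":0},{"grip":8.54,"tx":0,"ty":0,"tz":0.9,"yaw":0},{"grip":8.54,"tx":0,"ty":0,"tz":0.2,"yaw":0},{"grip":8.54,"tx":0,"ty":0,"tz":0,"yaw":0}]'; python3 -m handwheel '[{"grip":5,"tx":0,"ty":0,"tz":0,"yaw":0},{"grip":5,"tx":0,"ty":0,"tz":0,"yaw":0},{"grip":5,"tx":0,"ty":0,"tz":0,"yaw":0},{"grip":5,"tx":0,"ty":0,"tz":0,"yaw":0},{"grip":5,"tx":0,"ty":0,"tz":0,"yaw":0}]' 30; python3 -m handwheel '[{"grip":5,"tx":0,"ty":0,"tz":0,"yaw":0},{"grip":5,"tx":0,"ty":0,"tz":-0.5,"yaw":0},{"grip":5,"tx":0,"ty":0,"tz":-1.5,"yaw":0},{"grip":5,"tx":0,"ty":0,"tz":-3,"yaw":0},{"grip":5,"tx":0,"ty":0,"tz":-3,"yaw":0}]' 30; python3 -m handwheel '[{"grip":5,"tx":0,"ty":0,"tz":-1,"yaw":0},{"grip":5,"tx":0,"ty":0,"tz":0,"yaw":0}]' 30
```

```text
t: 18.15
eef_pos: [0.4618, 0.2491, 0.0066]
tool_rot: [-0.0, 0.995, 0.101, 0.0]
contact_force: [0.4, 0.4, 1.2]
gripper_width: 1.001
t: 18.65
eef_pos: [0.4619, 0.2493, 0.0069]
tool_rot: [-0.0, 0.995, 0.101, 0.0]
contact_force: [-1.2, 0.0, 6.4]
gripper_width: 0.699
t: 19.15
eef_pos: [0.461, 0.2485, 0.0869]
tool_rot: [0.001, 0.995, 0.101, -0.001]
contact_force: [1.0, 0.9, -0.9]
gripper_width: 0.697
t: 19.35
eef_pos: [0.4624, 0.2497, 0.0976]
tool_rot: [-0.001, 0.995, 0.101, 0.001]
contact_force: [0.2, -0.2, -1.6]
gripper_width: 0.699
```

```bash
python3 -m handwheel '[{"grip":5,"tx":2,"ty":0.4,"tz":0,"yaw":0.8},{"grip":5,"tx":3.5,"ty":0.7,"tz":0,"yaw":0},{"grip":5,"tx":3.5,"ty":0.7,"tz":0,"yaw":0},{"grip":5,"tx":2.3,"ty":0.4,"tz":0,"yaw":0},{"grip":5,"tx":1,"ty":0.2,"tz":0,"yaw":0}]' 30; python3 -m handwheel '[{"grip":5,"tx":0,"ty":0,"tz":0,"yaw":0},{"grip":5,"tx":0,"ty":0,"tz":1,"yaw":0},{"grip":5,"tx":0,"ty":0,"tz":1.5,"yaw":0},{"grip":5,"tx":0,"ty":0,"tz":0,"yaw":0},{"grip":5,"tx":0,"ty":0,"tz":0,"yaw":0}]' 30; python3 -c "
from h import *
go(.588,.2508,.0469,10.7)"
```

```text
t: 19.85
eef_pos: [0.5882, 0.2478, 0.0944]
tool_rot: [0.001, 0.996, 0.093, -0.0]
contact_force: [0.4, -0.8, -1.3]
gripper_width: 0.696
t: 20.35
eef_pos: [0.5856, 0.2487, 0.0704]
tool_rot: [0.0, 0.996, 0.094, -0.001]
contact_force: [0.1, 0.3, -1.2]
gripper_width: 0.699
t 20.35 pos [0.5856 0.2487 0.0704] xang 10.8 yaw-need 0.1 tool cm now [ 0.27 -0.16  2.35] after yaw [ 0.27 -0.16  2.35] F [ 0.1  0.3 -1.2] w 0.699 tilt 0.12
```

```bash
python3 -m handwheel '[{"grip":5,"tx":0.2,"ty":-0.2,"tz":1,"yaw":0},{"grip":5,"tx":0,"ty":0,"tz":0.7,"yaw":0},{"grip":5,"tx":0,"ty":0,"tz":0.2,"yaw":0},{"grip":5,"tx":0,"ty":0,"tz":0,"yaw":0}]' 30; python3 -m handwheel '[{"grip":5,"tx":0,"ty":0,"tz":0.2,"yaw":0},{"grip":5,"tx":0,"ty":0,"tz":0,"yaw":0}]' 30; python3 -c "
from h import *
go(.588,.2508,.0469,10.7)"
```

```text
t: 20.75
eef_pos: [0.5882, 0.2509, 0.0517]
tool_rot: [0.0, 0.996, 0.094, -0.0]
contact_force: [1.1, -0.3, -1.7]
gripper_width: 0.695
t: 20.95
eef_pos: [0.5886, 0.251, 0.0503]
tool_rot: [-0.0, 0.996, 0.094, 0.0]
contact_force: [0.9, -0.3, -1.7]
gripper_width: 0.696
t 20.95 pos [0.5886 0.251  0.0503] xang 10.76 yaw-need 0.06 tool cm now [-0.06  0.01  0.34] after yaw [-0.06  0.01  0.34] F [ 0.9 -0.3 -1.7] w 0.696 tilt 0.01
```

```bash
python3 -m handwheel '[{"grip":5,"tx":0,"ty":0,"tz":0.2,"yaw":0},{"grip":5,"tx":0,"ty":0,"tz":0,"yaw":0}]' 30; python3 -m handwheel '[{"grip":5,"tx":0,"ty":0,"tz":0.1,"yaw":0},{"grip":5,"tx":0,"ty":0,"tz":0,"yaw":0}]' 30; python3 -m handwheel '[{"grip":5,"tx":0,"ty":0,"tz":0.1,"yaw":0},{"grip":5,"tx":0,"ty":0,"tz":0,"yaw":0}]' 30
```

```text
t: 21.15
eef_pos: [0.5884, 0.251, 0.0482]
tool_rot: [-0.0, 0.996, 0.094, -0.0]
contact_force: [-0.3, 0.0, -0.6]
gripper_width: 0.697
t: 21.35
eef_pos: [0.5885, 0.251, 0.0472]
tool_rot: [0.0, 0.996, 0.094, -0.0]
contact_force: [-0.7, -0.4, -0.7]
gripper_width: 0.701
t: 21.55
eef_pos: [0.5885, 0.2511, 0.047]
tool_rot: [-0.0, 0.996, 0.094, -0.0]
contact_force: [-2.5, -1.1, 4.1]
gripper_width: 0.7
```

Touched at the expected height. Releasing, rising and checking.

```bash
python3 -m handwheel '[{"grip":7,"tx":0,"ty":0,"tz":0,"yaw":0},{"grip":8.54,"tx":0,"ty":0,"tz":0,"yaw":0},{"grip":8.54,"tx":0,"ty":0,"tz":0,"yaw":0},{"grip":8.54,"tx":0,"ty":0,"tz":0,"yaw":0},{"grip":8.54,"tx":0,"ty":0,"tz":0,"yaw":0}]' 30;python3 -m handwheel '[{"grip":8.54,"tx":0,"ty":0,"tz":-2,"yaw":0},{"grip":8.54,"tx":0,"ty":0,"tz":-4,"yaw":0},{"grip":8.54,"tx":0,"ty":0,"tz":-4,"yaw":0},{"grip":8.54,"tx":0,"ty":0,"tz":-4,"yaw":0},{"grip":8.54,"tx":0,"ty":0,"tz":-4,"yaw":0}]' 30; python3 -m handwheel '[{"grip":8.54,"tx":-3,"ty":-1,"tz":0,"yaw":0},{"grip":8.54,"tx":-4,"ty":-1,"tz":0,"yaw":0},{"grip":8.54,"tx":-4,"ty":-2,"tz":0,"yaw":0},{"grip":8.54,"tx":-4,"ty":-2,"tz":0,"yaw":0},{"grip":8.54,"tx":0,"ty":0,"tz":0,"yaw":0}]'; python3 -c "
from h import *
c=read_camera('top');s=read_camera('scene');np.save('top2.npy',c,allow_pickle=True)
a=c['image'][105:235,100:345];b=s['image'][130:310,240:430]
a=cv2.resize(a,None,fx=1.75,fy=1.75,interpolation=3);b=cv2.resize(b,None,fx=1.85,fy=1.85,interpolation=3)
im=np.zeros((340,795,3),np.uint8);im[:a.shape[0],:a.shape[1]]=a;im[:b.shape[0],435:435+b.shape[1]]=b
cv2.imwrite('pics/fin.png',cv2.convertScaleAbs(im,alpha=1.5))"
```

```text
t: 22.05
eef_pos: [0.5885, 0.251, 0.0463]
tool_rot: [0.0, 0.996, 0.094, 0.0]
contact_force: [0.6, 0.4, -0.1]
gripper_width: 1.001
t: 22.55
eef_pos: [0.5883, 0.2508, 0.2279]
tool_rot: [0.0, 0.996, 0.094, -0.0]
contact_force: [0.3, -0.3, -0.0]
gripper_width: 1.003
t: 23.05
eef_pos: [0.4242, 0.2841, 0.2259]
tool_rot: [-0.001, 0.995, 0.097, -0.002]
contact_force: [0.4, 0.6, -0.5]
gripper_width: 1.0
```

View pics/fin.png

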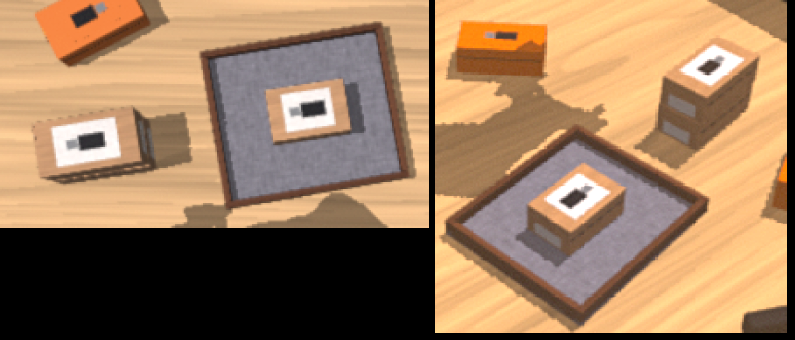

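The top box sits flush on the bottom box (scene crop around (710,92)). The middle box lies flat in the middle of the tray (top crop (308,110)), and the arm is clear of everything. Handing in.

```bash
python3 -c "
from h import *
print(hand_in())"
```

```text
the job is handed in; nothing more can be done
None
```

The job is done and handed in at about 23 s of the 69 s allowed; the hand-in itself reports no verdict.

- **Top box off:** I set it flat on the counter, 125 mm toward the robot. It touched down gently before I let go. My first contact check pressed it to about 23 N, still under the 40 N limit.
- **Middle box:** I lowered it to the tray floor until it touched, at about 3 N, and released it near the tray's centre.
- **Top box back:** I lowered it onto the bottom box until it touched, at about 4 N, and released it. It was aimed at the bottom box's centre and angle as measured from the wrist camera. From arm position and camera calibration I put the error at a few mm and about 1 degree.

**Last checks:** The final top and scene pictures show the top box flush on the bottom box, the middle box flat inside the tray rim, and the arm clear with the gripper open. I judged that alignment by eye and did not measure it again after the last release. I measured the bottom box at about (0.588, 0.251). The rough first estimates, taken while it was partly hidden, ranged from y = 0.2425 to 0.252. I saw no sign that it had moved, and no check failed.

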